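Check a rack trolley's brake lever

TASK

Two push handles from shoe-rack trolleys stand on the bench; check the brake of the one with the red lever: with the outside of your fingers press the lever in towards its bar, without forcing it, until it comes up against its stop just short of the bar, keep it there for a second or two, then let it come all the way back out and move clear. Push only on the lever's outer side: do not grip it, reach in between lever and bar, or touch the bar. Leave the blue lever, the shoe, the steel bowl and the jar alone.

Things in the scene. Friction and masses are not known exactly. Their poses are not given: they have to be found in the camera images.
- red_handle: Push handle to be checked, fixed to the bench: steel base plate 120 x 240 x 12 mm (x -40 to 80 mm), two 28 mm posts at y = -108 and +108 mm, bar across their tops. Origin on the bench under the handle. x points from lever to bar (the way to press, roughly away from the robot), y along the bar, z up. Yaw within 0.35 rad; may stand left or right.
- red_bar (a point): The red handle's bar: a level steel tube of 28 mm diameter (31 mm at the black rubber sleeve), 260 mm long along its y, this point is the tube's middle, which lies 35 mm along the handle's x and 130 mm above the bench. Not to be touched with the fingers.
- red_pivot (a point): Vertical hinge axis of the red lever, at the lever's mid height (130 mm above the bench): 5 mm behind the handle origin (-x) and 85 mm along the handle's +y. A black bracket, heights 108 to 152 mm, joins it to the bar.
- red_press (a point): Point to press: on the red lever's outer face, 130 mm from the pivot, at mid height. The lever is an upright flat blade 26 mm high (117 to 143 mm above the bench), 12 mm thick, ending 175 mm from the pivot; free space below. The point turns with the lever: x points square into the outer face (to the bar), -y along the blade to its free end. It lies 6 mm outside the line through the pivot.
- red_inner (a point): Black facing on the inner, bar side of the red lever, 4 mm thick, part of the blade's thickness; this point lies on it opposite the press point. Not to be touched: press from the outer side only.
- red_lever (a joint): Red lever angle, rad: 0 let go (blade slants 0.38 away from the bar), grows as it is pressed in (turning about +z), hard stop at 0.38: blade parallel to the bar, gap about 20 mm. A spring returns it: at the press point about 2 N to start, 6.5 N at the stop, then rigid. The press point travels 49 mm. Over 40 N would bend it.
- blue_lever (a joint): Angle of the blue lever (same build, on the other handle), same meaning; must stay out, at 0.
- blue_handle: The other push handle, the same in all sizes but with a blue lever; origin and axes as for the red handle. To be left alone.
- shoe: Loose blue shoe on an orange last, 70 x 262 mm, 117 mm high, beyond the handles; origin under its middle, toe towards its +y.
- bowl: Loose open steel bowl, 130 mm across, 55 mm high, beyond the handles; origin under its middle.
- jar: Loose amber jar with black cap, 60 mm across, 55 mm high, standing between the two handles; origin under its middle.
Things that resemble listed ones, but are neither listed nor needed, are in the scene too. Of the things that look like the bowl, take the one that is farthest from the robot's base at the start.

How it is judged:
By the outcome, as a careful person would: the job done as asked, in the order asked, and still so for the second after the job is handed in, with the robot touching nothing.
It also fails if it takes over 38 s, if anything falls off the work surface, if the arm or the gripper's body presses on something with over 40 N, if the wrist force passes 120 N, or if a joint passes its speed limit or range.

ROBOT

A 7-joint arm with a two-finger parallel gripper is mounted at the origin on the work surface. World frame = base frame: x ahead of the robot, y to its left, z up, the work surface at z = 0. Lengths are in m, angles in rad, forces in N, time in s.
With the tool pointing down it reaches from about 0.4 to 0.875 m from the base axis. Payload 19.3 kg.
Tool frame: the origin (TCP) lies where the fingers leave the gripper's body, on its centre line; the fingertips stand bot.tip_reach ahead of it and the grasp point (between the pads) lies 54 mm ahead of it (bot.tip_reach is the distance from the TCP to the fingertips, in m); z points along the fingers, y is the line along which they close (so a half turn about z gives the same grasp; the last joint's range is limited). The gripper opens to 85 mm and grips with 20 to 120 N. Pads are 22 mm wide; open, the fingers measure 114 mm over their backs; the gripper's body (76 mm by 85 mm) begins 54 mm behind the grasp point. The pads swing forward as they close: fully open they stand 13 mm farther back than shut.
Start: joints at [1.113, 0.521, -0.036, 1.599, 0.021, 1.021, -0.113], TCP at [0.236, -0.579, 0.304] pointing down, gripper open.
Joint ranges: [-2.91, 2.91], [-0.3, 2.13], [-1.5, 1.42], [0.17, 2.43], [-1.26, 4.41], [0.16, 1.93], [-2.52, 2.52]. Speed limits (rad/s): [1.89, 1.89, 2.39, 2.39, 3.01, 3.01, 3.01].

INTERFACE

Orientations are given as [roll, pitch, yaw] about the fixed x, y, z axes, in that order (R = Rz(yaw) Ry(pitch) Rx(roll)).
In Python, from workcell import bot gives the robot as it stands. The module is installed in compiled form; this text tells all that it offers.
- The arm moves only by the shell command python3 -m jog 'ROWS' [FORCE]. ROWS is JSON, a list that holds one entry, the list of rows, each a list of 7 numbers: the shift along the tool's x, y, z in mm, then the turn, a rotation vector about the tool's x, y, z in rad, then the opening, from 0 (shut) to 1 (fully open). In form: [[[tx, ty, tz, wx, wy, wz, fingers], ...]]. A call has 1 to 5 rows; each row shifts and turns the commanded pose from where the row before left it, along the tool's axes as they then stand; what a row does not reach is not made up. A row lasts 1/10 s, in which the tool goes at most 50 mm and 8.59 degrees, less where a joint would pass 70% of its speed; a pose out of reach is approached as far as the arm can. A call is refused whole if a number of a shift passes 50 or a number of a turn 0.15, either way. A call with a gripper value outside its range is refused whole. The fingers move at their own pace and stop on an object; FORCE is the grip in N (left out, the last holds). Time passes only in rows, so rows that do not move let the fingers close. It gives the time, the measured TCP pose, the force, the opening and the grip force at its end, in the units of the state.
- bot.observe(): the state, without advancing time (a new reading comes with each control period).
- bot.grab_frame(name): name is "scene" or "top"; returns a dict with "img" (420x560x3 uint8, red, green, blue), "intrinsics" (3x3 intrinsics, pixels), "k1" (the pictures are not rectified: a ray, as slopes to the right and down, at radius r is drawn at 1 + k1 r^2 times it, then the intrinsics apply), "R" (3x3) and "t" (3): a world point X has camera coordinates R X + t. Camera axes: x right, y down, z forward; pixel columns grow to the right and rows downward; lengths in m; the calibration is good to about 2 mm. A picture is of the moment at which its call begins. There is no depth.
- bot.job_done(): hands the job in; it is judged then, once.
Trained networks look in a picture, given as the dict that the camera call returned (one of the last four; its "shot" number tells which), for a name from the list of things; names that differ only in an ending like _2 or _b are one class to them, and where a whole thing is asked for, a point or a joint stands for the part that bears it (a point fixed in the world has none). Each returns a list of dicts, best first, with "conf" (0 to 1); they miss things now and then, are a little off and sometimes report something else, mostly with a low value. They report only what shows in the picture. A call takes as long as a camera call. They do not tell look-alikes from the thing itself.
- bot.trace(query, picture): "region" (420x560 bool, what is visible of it).
- bot.spot_point(query, picture): "xyz" ([x, y, z] in m, in world coordinates, good to about 4 mm: a listed point, or the origin of a listed thing).
The state is a dict: "clock": time; "qpos": joint angles; "qd": joint speeds; "joint_efforts": joint torques, N m; "position": TCP position; "tool_rot": TCP orientation; "force": force on the tool from outside, world axes, zero at the start; "moment": the same for the moment, N m; "grip_width": finger opening in m; "finger_force": force on a finger pad.
Only numpy, scipy, OpenCV 4.12 (cv2) and the standard library are available. Lean on these libraries where they do the work, as an engineer would, in place of code of your own. Each camera call takes 0.05 s, during which the arm holds its last target. There are 200 camera calls.

## Working session

There is one attempt and no reset: what is moved stays moved. The work goes in short steps, Python scripts to look and compute and a shell command to move; the robot and the scene stay as the last step left them, time stands still between calls to the robot, and variables do not carry over. Pictures are saved under pics/ and viewed, at most 10 in all, crops included, and the job is handed in when it is done.

```bash
mkdir -p pics
cat > h.py <<'E'
from workcell import bot
import numpy as np, cv2
def save(p,n,crop=None,s=1):
    im=p["img"][:,:,::-1]
    if crop: im=im[crop[1]:crop[3],crop[0]:crop[2]]
    cv2.imwrite("pics/"+n,cv2.resize(im,None,fx=s,fy=s,interpolation=cv2.INTER_CUBIC))
def proj(p,X):
    c=p["R"]@np.array(X,float)+p["t"]; u=c[:2]/c[2]; u=u*(1+p["k1"]*(u@u))
    K=p["intrinsics"]; return K[:2,:2]@u+K[:2,2]
def onz(p,px,z):
    K=p["intrinsics"]; u=cv2.undistortPoints(np.array([[px]],float),K,np.array([p["k1"],0,0,0.]))[0,0]
    # k1 model: drawn = u(1+k1 r^2), same as OpenCV
    d=p["R"].T@np.array([*u,1]); o=-p["R"].T@p["t"]; return o+d*(z-o[2])/d[2]
E
python3 - <<'E'
from h import *
for n in("scene","top"):
    p=bot.grab_frame(n); save(p,n+"1.png",s=1.4)
    for q in("red_handle","red_bar","red_pivot","red_press","blue_handle","jar","bowl","shoe"):
        for d in bot.spot_point(q,p)[:2]: print(n,q,np.round(d["xyz"],3),round(d["conf"],2),proj(p,d["xyz"]).round())
print(bot.observe(),bot.tip_reach)
E
```

```text
scene red_handle [ 0.536 -0.241 -0.   ] 0.58 [158. 221.]
scene red_bar [ 0.57  -0.239  0.128] 0.95 [144. 192.]
scene red_pivot [ 0.536 -0.151  0.132] 0.94 [182. 182.]
scene red_press [ 0.476 -0.268  0.132] 0.83 [143. 168.]
scene blue_handle [ 0.525  0.227 -0.001] 0.73 [332. 218.]
scene jar [ 0.516 -0.026 -0.001] 0.96 [238. 216.]
scene bowl [ 0.501  0.457 -0.001] 0.96 [415. 212.]
scene bowl [0.774 0.16  0.001] 0.66 [311. 295.]
scene shoe [ 0.771 -0.121 -0.003] 0.72 [186. 294.]
top red_handle [ 0.537 -0.235 -0.003] 0.91 [394. 231.]
top red_bar [ 0.569 -0.238  0.129] 0.64 [410. 212.]
top red_pivot [ 0.534 -0.153  0.128] 0.59 [376. 225.]
top red_press [ 0.474 -0.27   0.131] 0.84 [424. 251.]
top red_press [ 0.524 -0.028 -0.001] 0.24 [318. 233.]
top blue_handle [0.525 0.224 0.004] 0.88 [225. 230.]
top jar [ 0.521 -0.023 -0.002] 0.67 [317. 234.]
top bowl [ 0.775  0.164 -0.001] 0.87 [251. 141.]
top bowl [ 0.5    0.456 -0.001] 0.7 [138. 237.]
top shoe [ 0.773 -0.118  0.003] 0.56 [352. 145.]
{'clock': 0.9, 'qpos': array([ 1.11283056,  0.52141006, -0.0362944 ,  1.59950532,  0.02119156,
        1.02111451, -0.11280628]), 'qd': array([-0.00120308,  0.00029971, -0.00092119, -0.00044185,  0.00027584,
       -0.00142199, -0.00163386]), 'joint_efforts': array([ 1.84164841e-03, -9.26822591e+01,  1.97945371e+00, -3.70249987e+01,
        1.81401637e-02,  1.79812963e-03,  4.47390391e-07]), 'position': array([ 0.23629623, -0.57859546,  0.30388266]), 'tool_rot': array([-3.14153962e+00, -5.20417874e-07,  3.87707393e-01]), 'force': array([-0.36488151,  0.4317146 , -0.18771715]), 'moment': array([-0.03274262,  0.02082142,  0.03356437]), 'finger_force': 0.0, 'grip_width': 0.08541635785286587} 0.0726
```

View pics/top1.png

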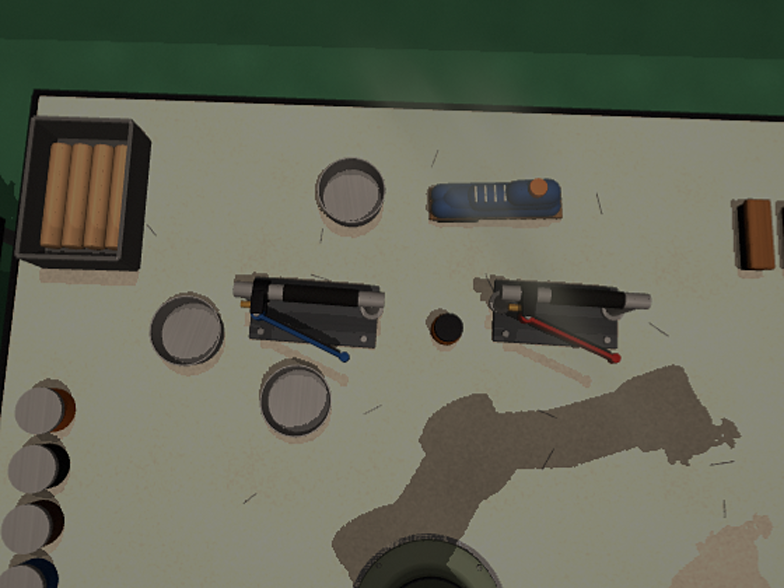

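View pics/scene1.png

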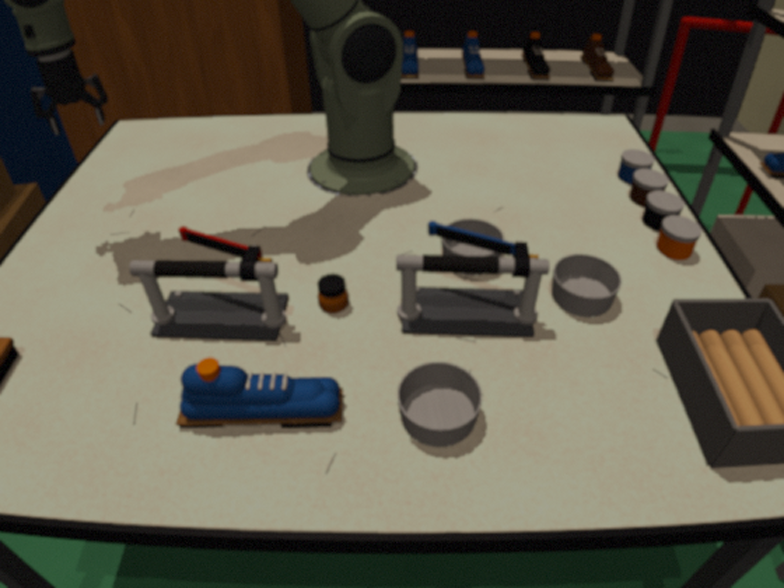

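Candidates by pixel (784-wide views): the red lever is at top (523,317)–(615,357) and scene (183,232)–(260,252). The look-alike blue lever is at top (258,317)–(344,357) and scene (432,228)–(515,248). I choose the right-hand one, red, at y≈-0.24. Next I check it in a crop with the model drawn on.

Run:
```python
from h import *
piv=np.array([.535,-.152]); 
yaw=-0.055
c,s=np.cos(yaw),np.sin(yaw); Rz=np.array([[c,-s],[s,c]])
o=piv-Rz@[-.005,.085]; print("origin",o)
W=lambda x,y,z:[*(o+Rz@[x,y]),z]
b=np.array([-np.sin(.38),-np.cos(.38)]); n=np.array([np.cos(.38),-np.sin(.38)])
L=lambda d,k,z:W(*(np.array([-.005,.085])+d*b+k*n),z)
print("press",L(.13,-.006,.13))
pts=[L(.0,-.006,.143),L(.175,-.006,.143),L(.175,.006,.143),L(.0,.006,.143),]
ims=[]
for nme in("top","scene"):
    p=bot.grab_frame(nme); f=6; im=cv2.resize(p["img"][:,:,::-1],None,fx=f,fy=f,interpolation=cv2.INTER_CUBIC)
    def ln(P,col): cv2.polylines(im,[np.array([(proj(p,q)+.5)*f for q in P]).round().astype(int)],False,col,1)
    ln(pts+pts[:1],(0,255,255)); ln([W(.035,-.13,.144),W(.035,.13,.144)],(0,255,0))
    u=proj(p,L(.13,-.006,.13)); cv2.circle(im,tuple(((u+.5)*f).astype(int)),4,(255,255,0),1)
    x,y=(proj(p,W(.01,0,.13))*f).astype(int); ims.append(im[y-240:y+200,x-390:x+390])
for i,im in enumerate(ims): ims[i]=cv2.resize(im,(780,300) if im.shape[1]==780 and 0 else (520,294))
cv2.imwrite("pics/c.png",np.vstack(ims))
```

```text
origin [ 0.5353198  -0.23714633]
press [np.float64(0.47477542756853974), np.float64(-0.2673646430907139), 0.13]
```

View pics/c.png

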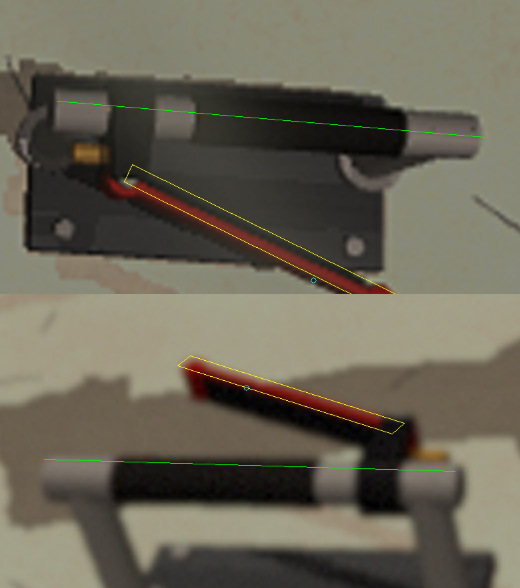

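```bash
python3 -m jog '[[[30,-23,0,0,0,0,0],[30,-23,0,0,0,0,0],[30,-23,0,0,0,0,0],[30,-23,0,0,0,0,0],[30,-23,0,0,0,0,0]]]' 20; python3 -m jog '[[[30,-23,0,0,0,0,0],[30,-23,0,0,0,0,0],[30,-23,0,0,0,0,0],[30,-23,0,0,0,0,0],[30,-23,0,0,0,0,0]]]'
```

```text
clock: 1.5
position: [0.3323, -0.4141, 0.304]
tool_rot: [3.141, -0.0, 0.388]
force: [0.7, -0.0, 0.4]
grip_width: 0.0119
finger_force: 0.0
clock: 2.0
position: [0.4277, -0.2509, 0.3041]
tool_rot: [3.141, -0.0, 0.388]
force: [1.0, -0.3, 0.3]
grip_width: 0.0001
finger_force: 0.0
```

The crop shows the red lever as chosen, and the model lies within about 4 mm of the blade in both views (press point at top-crop (313,280), scene-crop (247,388)). Now I turn and descend behind it.

```bash
python3 -m jog '[[[0,0,20,0,0,0.14,0],[0,0,20,0,0,0.14,0],[0,0,20,0,0,0.14,0],[0,0,20,0,0,0.14,0],[0,0,20,0,0,0.14,0]]]'; python3 -m jog '[[[0,0,24,0,0,0.123,0],[0,-5,0,0,0,0,0],[0,0,0,0,0,0,0],[0,0,0,0,0,0,0]]]'
python3 - <<'E'
from h import *
p=bot.grab_frame("top"); q=bot.grab_frame("scene")
a=p["img"][130:330,280:520,::-1]; b=q["img"][80:280,80:320,::-1]
cv2.imwrite("pics/d.png",cv2.resize(np.hstack([a,b]),(792,330),interpolation=cv2.INTER_CUBIC))
E
```

```text
clock: 2.5
position: [0.4271, -0.2523, 0.2033]
tool_rot: [3.141, -0.0, -0.318]
force: [0.4, -0.4, 0.8]
grip_width: -0.0003
finger_force: 0.0
clock: 2.9
position: [0.4297, -0.2477, 0.181]
tool_rot: [-3.141, -0.001, -0.432]
force: [-0.7, 0.3, 0.8]
grip_width: 0.0001
finger_force: 0.0
```

View pics/d.png

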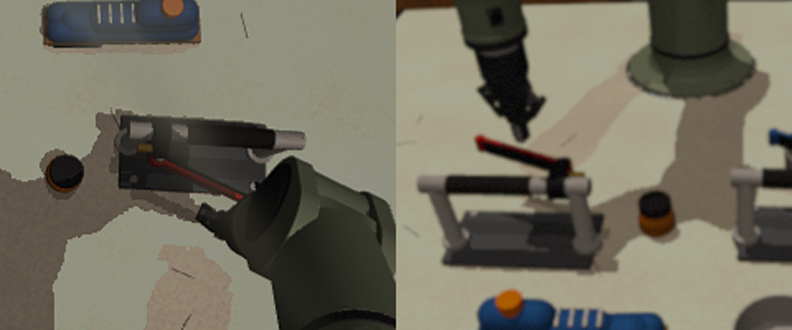

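The fingers stand upright behind the lever's outer side, tip at about (520,133) in the right view, with free space ahead. I advance to contact.

```bash
python3 -m jog '[[[10,0,0,0,0,0,0],[10,0,0,0,0,0,0],[5,0,0,0,0,0,0],[3,0,0,0,0,0,0],[0,0,0,0,0,0,0]]]'; python3 -m jog '[[[3,0,0,0,0,0,0],[2,0,0,0,0,0,0],[0,0,0,0,0,0,0]]]'; python3 -m jog '[[[2,0,0,0,0,0,0],[2,0,0,0,0,0,0],[0,0,0,0,0,0,0]]]'
```

```text
clock: 3.5
position: [0.4548, -0.2596, 0.1797]
tool_rot: [3.142, 0.0, -0.435]
force: [-0.7, -0.1, 0.7]
grip_width: 0.0002
finger_force: 0.0
clock: 3.8
position: [0.4593, -0.2617, 0.1799]
tool_rot: [-3.142, -0.0, -0.435]
force: [-0.0, 0.2, 0.7]
grip_width: -0.0004
finger_force: 0.0
clock: 4.1
position: [0.463, -0.2634, 0.1799]
tool_rot: [-3.142, -0.0, -0.435]
force: [-0.4, 0.3, -0.7]
grip_width: -0.0
finger_force: 0.0
```

```bash
python3 -m jog '[[[2,0,0,0,0,0,0],[2,0,0,0,0,0,0],[0,0,0,0,0,0,0]]]'; python3 -m jog '[[[2,0,0,0,0,0,0],[2,0,0,0,0,0,0],[0,0,0,0,0,0,0]]]'
```

```text
clock: 4.4
position: [0.4664, -0.265, 0.1798]
tool_rot: [3.142, 0.0, -0.435]
force: [-0.5, 1.6, 2.3]
grip_width: -0.0001
finger_force: 1.0
clock: 4.7
position: [0.4701, -0.2667, 0.1798]
tool_rot: [3.142, 0.0, -0.435]
force: [-2.8, 0.3, 0.1]
grip_width: 0.0003
finger_force: 1.2
```

Contact, about 4 mm in. I follow the lever's arc (per 0.035 rad: 4.5 mm forward, 0.6 mm along the blade).

```bash
python3 -m jog '[[[4.5,0.6,0,0,0,-0.035,0],[4.5,0.6,0,0,0,-0.035,0],[4.5,0.6,0,0,0,-0.035,0],[4.5,0.6,0,0,0,-0.035,0],[0,0,0,0,0,0,0]]]';python3 -m jog '[[[4.5,0.6,0,0,0,-0.035,0],[4.5,0.6,0,0,0,-0.035,0],[4.5,0.6,0,0,0,-0.035,0],[0,0,0,0,0,0,0],[0,0,0,0,0,0,0]]]'
python3 - <<'E'
from h import *
p=bot.grab_frame("top"); q=bot.grab_frame("scene")
a=p["img"][130:330,280:520,::-1]; b=q["img"][120:240,80:224,::-1]
cv2.imwrite("pics/e.png",np.hstack([cv2.resize(a,(396,330)),cv2.resize(b,(396,330),interpolation=cv2.INTER_CUBIC)]))
E
```

```text
clock: 5.2
position: [0.4862, -0.2758, 0.1798]
tool_rot: [-3.141, -0.0, -0.293]
force: [-3.5, 3.3, 0.7]
grip_width: -0.0001
finger_force: 2.0
clock: 5.7
position: [0.498, -0.2807, 0.1798]
tool_rot: [-3.141, 0.001, -0.191]
force: [-4.9, 4.0, 1.0]
grip_width: 0.0003
finger_force: 2.6
```

View pics/e.png

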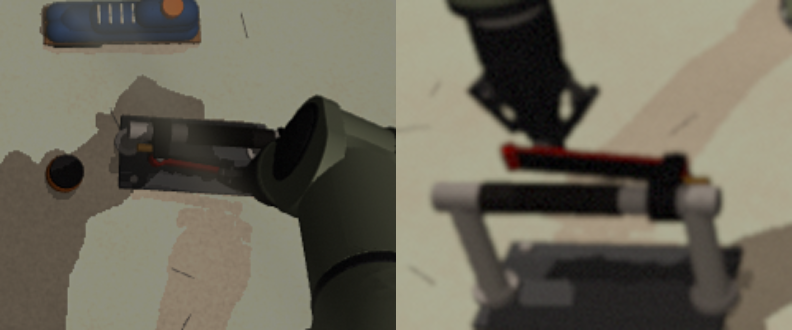

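The lever is about two thirds in, pressed on its outer side only (tip at about (548,148) right view). About 13 mm remain, so I slow down and watch the force.

```bash
python3 -m jog '[[[3,0.4,0,0,0,-0.03,0],[3,0.4,0,0,0,-0.03,0],[3,0.4,0,0,0,-0.03,0],[0,0,0,0,0,0,0],[0,0,0,0,0,0,0]]]';python3 -m jog '[[[1.5,0,0,0,0,-0.02,0],[1.5,0,0,0,0,-0.015,0],[0,0,0,0,0,0,0]]]'
```

```text
clock: 6.3
position: [0.5065, -0.2833, 0.1797]
tool_rot: [-3.141, 0.001, -0.101]
force: [-5.8, 5.3, 1.5]
grip_width: 0.0
finger_force: 2.9
clock: 6.6
position: [0.5094, -0.284, 0.1797]
tool_rot: [3.142, 0.001, -0.066]
force: [-5.8, 1.0, 2.3]
grip_width: -0.0002
finger_force: 3.1
```

```bash
for i in 1; do :; done; python3 -m jog '[[[1,0,0,0,0,-0.005,0],[0,0,0,0,0,0,0]]]';python3 -m jog '[[[1,0,0,0,0,0,0],[0,0,0,0,0,0,0]]]'
```

```text
clock: 6.8
position: [0.5104, -0.2841, 0.1797]
tool_rot: [3.141, 0.001, -0.061]
force: [-6.0, 2.4, 1.7]
grip_width: 0.0004
finger_force: 3.2
clock: 7.0
position: [0.5113, -0.2842, 0.1797]
tool_rot: [3.141, 0.001, -0.062]
force: [-7.2, 1.0, 1.8]
grip_width: -0.0001
finger_force: 3.2
```

```bash
python3 -m jog '[[[1,0,0,0,0,0,0],[0,0,0,0,0,0,0]]]'
```

```text
clock: 7.2
position: [0.5122, -0.2842, 0.1797]
tool_rot: [3.141, 0.001, -0.062]
force: [-6.8, 1.2, 1.8]
grip_width: 0.0
finger_force: 3.5
```

```bash
python3 -m jog '[[[1,0,0,0,0,0,0],[0,0,0,0,0,0,0]]]'; python3 -m jog '[[[1,0,0,0,0,0,0],[0,0,0,0,0,0,0]]]'
```

```text
clock: 7.4
position: [0.5126, -0.2842, 0.1796]
tool_rot: [-3.142, 0.003, -0.062]
force: [-11.4, 2.3, 4.5]
grip_width: -0.0001
finger_force: 5.7
clock: 7.6
position: [0.5131, -0.2843, 0.1796]
tool_rot: [-3.141, 0.004, -0.062]
force: [-15.2, 3.3, 7.4]
grip_width: 0.0001
finger_force: 7.9
```

The force steps up while the motion halts: it is at the stop with about 15 N. I hold for about 1.8 s.

```bash
for i in 1; do python3 -m jog '[[[0,0,0,0,0,0,0],[0,0,0,0,0,0,0],[0,0,0,0,0,0,0],[0,0,0,0,0,0,0],[0,0,0,0,0,0,0]]]'; python3 -m jog '[[[0,0,0,0,0,0,0],[0,0,0,0,0,0,0],[0,0,0,0,0,0,0],[0,0,0,0,0,0,0],[0,0,0,0,0,0,0]]]'; python3 -m jog '[[[0,0,0,0,0,0,0],[0,0,0,0,0,0,0],[0,0,0,0,0,0,0],[0,0,0,0,0,0,0],[0,0,0,0,0,0,0]]]'; done | grep -E "clock|^force"
python3 - <<'E'
from h import *
p=bot.grab_frame("top"); q=bot.grab_frame("scene")
a=p["img"][130:330,280:520,::-1]; b=q["img"][120:240,80:224,::-1]
cv2.imwrite("pics/f.png",np.hstack([cv2.resize(a,(396,330)),cv2.resize(b,(396,330),interpolation=cv2.INTER_CUBIC)]))
E
```

```text
clock: 8.1
force: [-15.7, 2.1, 7.6]
clock: 8.6
force: [-15.9, 2.4, 7.6]
clock: 9.1
force: [-15.5, 3.7, 6.7]
```

View pics/f.png

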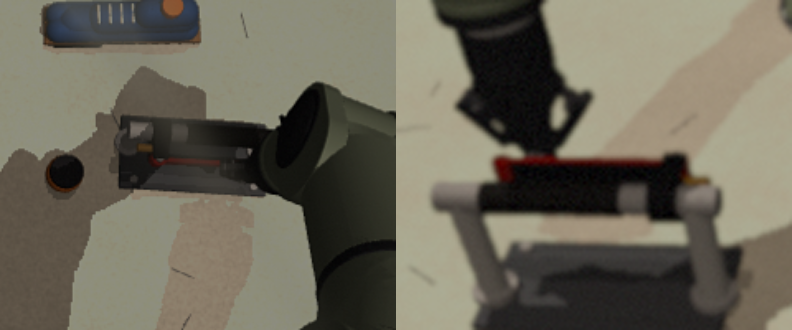

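The lever is parallel to the bar (right view, (500,165)–(685,165)), at its stop and held. Now I let it out along the same arc, then back off.

```bash
python3 -m jog '[[[-4,0,0,0,0,0.01,0],[-4.5,-0.6,0,0,0,0.035,0],[-4.5,-0.6,0,0,0,0.035,0],[-4.5,-0.6,0,0,0,0.035,0],[-4.5,-0.6,0,0,0,0.035,0]]]';python3 -m jog '[[[-4.5,-0.6,0,0,0,0.035,0],[-4.5,-0.6,0,0,0,0.035,0],[-4.5,-0.6,0,0,0,0.035,0],[-4.5,-0.6,0,0,0,0.035,0],[-4.5,-0.6,0,0,0,0.035,0]]]'; python3 -m jog '[[[-4.5,-0.6,0,0,0,0.035,0],[-5,0,0,0,0,0.03,0],[-5,0,0,0,0,0,0],[-10,0,0,0,0,0,0],[-20,0,0,0,0,0,0]]]'; python3 -m jog '[[[-10,0,-20,0,0,0,0],[0,0,-40,0,0,0,0],[0,0,-40,0,0,0,0],[0,0,-30,0,0,0,0],[0,0,0,0,0,0,0]]]'
python3 - <<'E'
from h import *
p=bot.grab_frame("top"); q=bot.grab_frame("scene")
for x in(p,q):
    for n in("red_press","red_pivot"): 
        for d in bot.spot_point(n,x)[:1]: print(n,np.round(d["xyz"],3),d["conf"])
a=p["img"][130:330,280:520,::-1]; b=q["img"][80:280,80:320,::-1]
cv2.imwrite("pics/g.png",cv2.resize(np.hstack([a,b]),(792,330),interpolation=cv2.INTER_CUBIC))
E
```

```text
clock: 9.7
position: [0.4928, -0.2795, 0.1798]
tool_rot: [3.141, 0.001, -0.213]
force: [-4.8, -0.3, -1.8]
grip_width: -0.0001
finger_force: 2.3
clock: 10.2
position: [0.4726, -0.2699, 0.18]
tool_rot: [-3.142, -0.0, -0.388]
force: [-2.3, -1.4, -0.2]
grip_width: -0.0
finger_force: 1.3
clock: 10.7
position: [0.4328, -0.2504, 0.1799]
tool_rot: [-3.141, -0.001, -0.449]
force: [1.0, -0.1, 0.5]
grip_width: -0.0
finger_force: 0.0
clock: 11.2
position: [0.4244, -0.2466, 0.3136]
tool_rot: [-3.141, -0.006, -0.45]
force: [0.6, -0.7, -0.5]
grip_width: -0.0002
finger_force: 0.0
red_press [ 0.472 -0.268  0.133] 0.56
red_pivot [ 0.49  -0.272  0.126] 0.7
red_press [ 0.475 -0.264  0.132] 0.82
red_pivot [ 0.536 -0.154  0.133] 0.57
```

View pics/g.png

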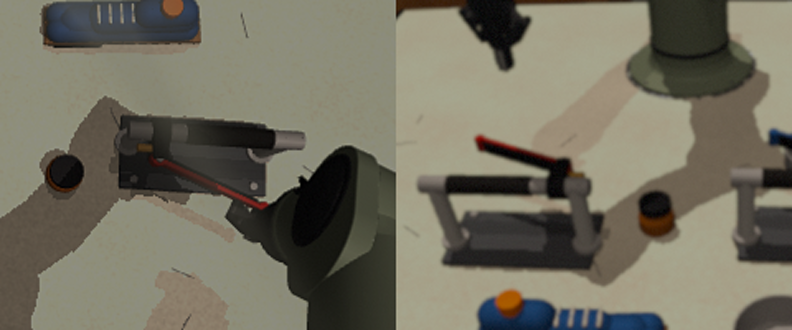

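The lever is back fully out (tip at (480,140) right view, as at the start) and the hand is clear above.

```bash
python3 -c "
from workcell import bot
print(bot.job_done())"
```

```text
the job is handed in; nothing more can be done
None
```

I pressed the red lever from its outer side to its stop (about 16 N) and held it there for about 1.8 s. It then came fully back out, I moved the hand clear and handed the job in; the hand went nowhere near the other objects.

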